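Release the ratchet clamp

ROBOT

A 7-joint arm with a two-finger parallel gripper is mounted at the origin on a cart in front of the work surface, level with it; the furniture and walls round the work are solid. World frame = base frame: x ahead of the robot, y to its left, z up, the work surface at z = 0. Lengths are in mm, angles in rad, forces in N, time in s.
With the tool pointing down it reaches from about 425 to 925 mm from the base axis. Payload 6.8 kg.
Tool frame: the origin (TCP) lies at the very end of the fingers, on their centre line; the grasp point (between the pads) lies 19 mm behind it (robot.pinch_z is the distance from the TCP to the grasp point, in mm); z points along the fingers, y is the line along which they close (so a half turn about z gives the same grasp; the last joint's range is limited). The gripper opens to 85 mm and grips with 20 to 120 N. Pads are 22 mm wide; open, the fingers measure 114 mm over their backs; the gripper's body (76 mm by 85 mm) begins 54 mm behind the grasp point. The pads swing forward as they close: fully open they stand 13 mm farther back than shut.
Start: joints at [-1.452, 0.477, 0.022, 1.555, -0.011, 1.109, -0.083], TCP at [151.776, 657.732, 231.308] pointing down, gripper open.
Joint ranges: [-2.96, 2.96], [-0.34, 2.1], [-1.41, 1.46], [0.24, 2.44], [-1.37, 4.51], [0.17, 1.92], [-2.96, 2.96]. Speed limits (rad/s): [2.39, 2.39, 3.14, 3.14, 3.14, 3.14, 3.14].

INTERFACE

Orientations are given as a 3x3 rotation matrix whose columns are the frame's x, y, z axes.
In Python, from bench import robot, grab_frame, ticket gives the robot as it stands.
- The arm moves only by the tool arm_command, never from a script. Its argument "deltas" is a list of rows, each an object of numbers: "claw": the opening in per cent of the stroke, from 0 (shut) to 100 (fully open); "dx", "dy", "dz": the shift along the tool's x, y, z in cm; "ax", "ay", "az": the turn, a rotation vector about the tool's x, y, z in rad. In form: [{"claw": .., "dx": .., "dy": .., "dz": .., "ax": .., "ay": .., "az": ..}, ...]. A call has exactly 8 rows; each row shifts and turns the commanded pose from where the row before left it, along the tool's axes as they then stand; what a row does not reach is not made up. A row lasts 1/8 s, in which the tool goes at most 62.5 mm and 10.7 degrees, less where a joint would pass 70% of its speed; a pose out of reach is approached as far as the arm can. A call with a gripper value outside its range is refused whole. The fingers move at their own pace and stop on an object; "newtons" is the grip in N (left out, the last holds). Time passes only in rows, so rows that do not move let the fingers close, or fill a call up. It gives the time, the measured TCP pose, the force, the opening and the grip force at its end, in the units of the state.
- robot.read_state(): the state, without advancing time (a new reading comes with each control period).
- grab_frame(name): name is "side" or "top"; returns a dict with "frame" (480x640x3 uint8, red, green, blue), "range_z" (480x640 float32, mm along the optical axis (not along the pixel's ray), 0 where there is no reading), "fov_y" (degrees; the focal length in pixels is half the picture's height over the tangent of half this angle, whatever the lens; pixels are square), "cx", "cy" (the principal point, pixels), "rvec" (rotation vector, rad) and "tvec" (3), from world to camera coordinates, as OpenCV has them. Camera axes: x right, y down, z forward; pixel columns grow to the right and rows downward; lengths in mm; the calibration is good to about 2 mm. A picture is of the moment at which its call begins.
- ticket.sign_off(): hands the job in; it is judged then, once.
The state is a dict: "time": time; "q": joint angles; "qd": joint speeds; "effort": joint torques, N m; "ee_pos": TCP position; "eef_rot": TCP orientation; "contact_force": force on the tool from outside, world axes, zero at the start; "wrist_torque": the same for the moment, N m; "opening": opening from 0.0 (shut) to 1.0 (fully open); "grip_force": force on a finger pad.
Only numpy, scipy, OpenCV 4.12 (cv2) and the standard library are available. Lean on these libraries where they do the work, as an engineer would, in place of code of your own. Each camera call takes 0.05 s, during which the arm holds its last target. There are 200 camera calls.

TASK

Release the ratchet clamp: flip its brass pawl up and over by the red bar so that it lies clear of the toothed wheel, then wind the wheel backward (clockwise from above) by the black knob, feeling for the point where its lever meets the steel stop pin, and press it there with about 10 N. Leave the wheel wound back and lower the pawl onto the teeth again; never force the wheel against the pawl or ram it into the pin, and leave the clamped block and the things around alone.

Things in the scene. Friction and masses are not known exactly. Their poses are not given: they have to be found in the camera images.
- clamp_base: blue base plate of the ratchet clamp, fixed, 124 x 170 x 12 mm; origin on the vertical wheel axis at worktop height, z up; in its frame the plate spans x -64..60, y -63..107 mm, a steel fence 46 mm high stands at y 87..99, the pawl's two bearing posts (56 mm high) at x 19..57, y -57..-43; the knob swings on the -x side
- wheel: ratchet wheel: yellow cam (z 16..30 mm, reach 54), steel disc of radius 46 mm with 18 saw teeth on top (to z 48) and a dark lever (14 mm wide, z 50..60, 82 long) with the knob. Origin on its axis at worktop height, z up, x along the lever. Backward = clockwise from above; the lowered pawl blocks that. Bearing drag 0.2 N m (3 N at the knob); it stays where it is left
- knob_mid (a point): middle of the black knob, 80 mm above the worktop and 75 mm from the wheel axis; the upright knob is round, 18 mm across and 36 mm tall (z 62..98 mm), spins freely on the lever, so a gripper holding it need not turn
- pawl: brass pawl, 12 mm wide, 52 mm long, on a level hinge; origin on the hinge axis, 50 mm above the worktop; x along the hinge, y along the pawl to its tip. Down in the teeth its z is vertical (tilt 0 to 0.15 rad); it lifts about +x by up to 2.2 rad, its open rest, leaning away from the wheel. Past 1.6 rad it stays open by its weight, else falls slowly back (1.5 rad/s). Lifting takes under 3 N
- bar_mid (a point): grip point on the pawl's red bar, round, 12 mm across, parallel to the hinge, running outward from the pawl, away from the wheel: it reaches 28 mm from this point on the pawl's side and 18 mm on the outer side; in the pawl's frame this point is at (28, 44, 1) mm. Under it is only the base plate's edge
- stop_mount: adjustable stop (this pose is only its mount on the wheel axis): a flat strip under the wheel with an upright steel pin, 12 mm across, top 60 mm high, centre 62 mm from the axis. Its setting is not measured: the lever meets the pin somewhere 0.75 to 1.55 rad back from the start. Steel on steel, no give: 10 N is wanted between lever and pin, under 4 N is too little, over 25 N is ramming
- part_block_2: light grey milled block, 30 x 45 x 20 mm, lying loose between the cam and the fence on the base; to be left there
- focus_gauge: light grey upright gauge block, 20 x 20 x 98 mm, standing on the worktop; leave alone
- caliper: steel caliper, 202 mm long, lying on the worktop; leave alone
- usb_stick: black usb stick, 52 mm long, lying on the worktop; leave alone

How it is judged:
By the outcome, as a careful person would: the job done as asked, in the order asked, and still so for the second after the job is handed in, with the robot touching nothing.
It also fails if it takes over 72 s, if anything falls off the work surface, if the arm or the gripper's body presses on something with over 40 N, if the wrist force passes 120 N, or if a joint passes its speed limit or range.

## Working session

There is one attempt and no reset: what is moved stays moved. The work goes in short steps, Python scripts to look and compute and a tool call to move; the robot and the scene stay as the last step left them, time stands still between calls to the robot, and variables do not carry over. Pictures are saved under pics/ and viewed, at most 10 in all, crops included, and the job is handed in when it is done.

Besides the shell and the picture viewer there is one more tool, called after "Emit:" as name([rows], argument=value, ...), one row to a line, values as JSON. arm_command: Moves the arm, as the interface text tells. Its arguments: {"type":"object","properties":{"deltas":{"type":"array","items":{"type":"object","properties":{"claw":{"type":"number"},"dx":{"type":"number"},"dy":{"type":"number"},"dz":{"type":"number"},"ax":{"type":"number"},"ay":{"type":"number"},"az":{"type":"number"}}}},"newtons":{"type":"number"}},"required":["deltas"]}

```bash
ls; mkdir -p pics
cat > h.py <<'E'
import numpy as np, cv2
from bench import robot, grab_frame, ticket
def cam(n):
    f=grab_frame(n); R=cv2.Rodrigues(np.array(f["rvec"],float))[0]; t=np.array(f["tvec"],float).ravel()
    F=240/np.tan(np.radians(f["fov_y"])/2)
    f.update(R=R,t=t,F=F,C=-R.T@t); return f
def pts(f):
    v,u=np.mgrid[0:480,0:640]; z=f["range_z"]
    P=np.stack([(u-f["cx"])/f["F"]*z,(v-f["cy"])/f["F"]*z,z],-1)
    W=(P-f["t"])@f["R"]; W[z==0]=np.nan; return W
def ray(f,u,v,h):
    d=f["R"].T@np.array([(u-f["cx"])/f["F"],(v-f["cy"])/f["F"],1.]); return f["C"]+d*(h-f["C"][2])/d[2]
def proj(f,p):
    c=f["R"]@np.array(p,float)+f["t"]; return c[:2]/c[2]*f["F"]+[f["cx"],f["cy"]]
def save(f,n): cv2.imwrite("pics/"+n,f["frame"][:,:,::-1])
E
python3 - <<'E'
from h import *
print(robot.read_state())
for n in("side","top"):
    f=cam(n); save(f,n+"0.png"); print(n,f["C"],f["R"],f["F"],f["cx"],f["cy"])
    np.savez("/tmp/"+n+"0.npz",**f)
E
```

```text
pics
{'time': 0.0, 'q': array([-1.45211368,  0.4777907 ,  0.02235661,  1.55646514, -0.01149119,
        1.10931398, -0.0831304 ]), 'qd': array([-0.00028767, -0.00098348, -0.00145393,  0.00133494, -0.00107494,
       -0.00052585, -0.00040468]), 'effort': array([ 4.94324322e-04, -5.96457016e+01,  1.60778113e+00, -2.81203330e+01,
        1.23747048e-02,  9.36264085e-03, -2.34469331e-05]), 'ee_pos': array([151.66216522, 657.12183829, 230.32658475]), 'eef_rot': array([[-9.74390360e-01,  2.24862970e-01, -2.65004089e-04],
       [ 2.24863074e-01,  9.74388655e-01, -1.82963504e-03],
       [-1.53200190e-04, -1.84236838e-03, -9.99998291e-01]]), 'contact_force': array([-1.15091768,  0.2722182 , -0.36414537]), 'wrist_torque': array([ 0.04690992,  0.05007024, -0.04319369]), 'grip_force': 0.0, 'opening': 1.001224319730824}
side [290.47155875 951.29060167 483.77479413] [[-0.94418676 -0.32919156 -0.01201171]
 [-0.12434959  0.38995145 -0.91240071]
 [ 0.3050386  -0.85998301 -0.40912183]] 592.1411106403217 318.1164422700155 236.99493535629455
top [434.47616815  83.54770288 941.45911792] [[ 0.02208535 -0.99964642  0.0148077 ]
 [-0.98565454 -0.02425034 -0.16702411]
 [ 0.16732414 -0.01090649 -0.98584161]] 548.4594643376133 326.29910149308336 244.72249584080876
```

View pics/side0.png

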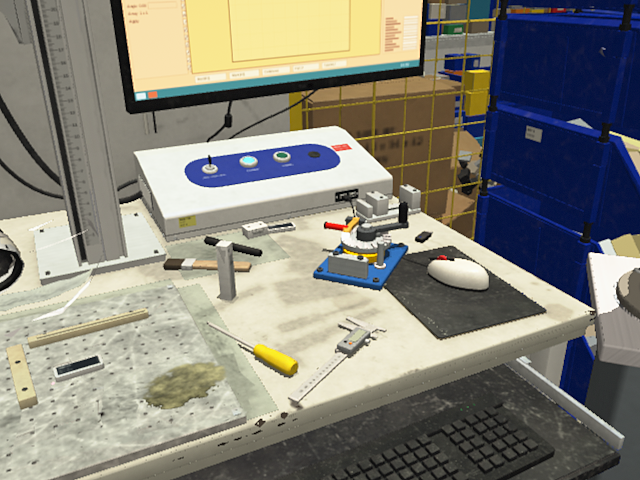

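View pics/top0.png

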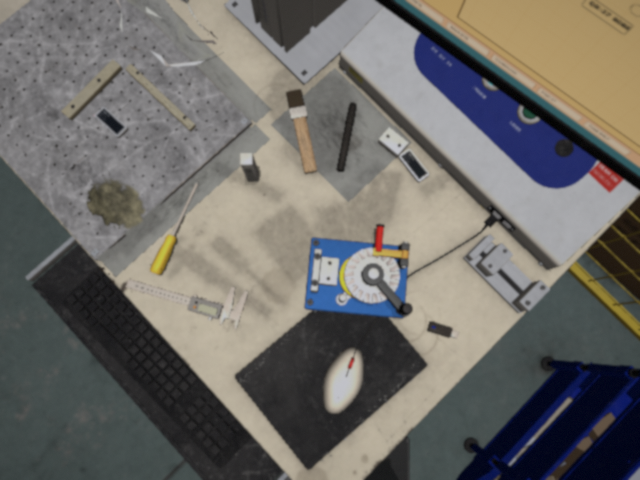

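The side view shows the clamp around (360,245): red bar at (335,226), knob at (403,212). In the top view the wheel axis is near (372,273), knob (405,309), red bar (379,237), pin near (343,299), with the fence on the left.

Run:
```python
from h import *
L={n:dict(np.load(f"/tmp/{n}0.npz")) for n in("side","top")}
a=L["top"]["frame"][225:330,295:420]; b=L["side"]["frame"][190:295,305:430]
im=np.hstack([cv2.resize(x,None,fx=3.2,fy=5 if 0 else 3.2,interpolation=cv2.INTER_CUBIC) for x in(a,b)])
cv2.imwrite("pics/crop0.png",im[:,:,::-1])
for n,f in L.items():
    W=pts(f); h=cv2.cvtColor(f["frame"],cv2.COLOR_RGB2HSV); H,S,V=[h[...,i].astype(int) for i in range(3)]
    v,u=np.mgrid[0:480,0:640]
    roi=((u>295)&(u<430)&(v>190)&(v<335))
    ms={"blue":(H>100)&(H<118)&(S>150)&(V>60),"red":((H<6)|(H>174))&(S>170)&(V>90),"brass":(H>8)&(H<23)&(S>120),"yel":(H>23)&(H<33)&(S>130),"black":(V<45)&(S<120)}
    for k,m in ms.items():
        m=(m&roi).astype(np.uint8)
        c,l,s,ce=cv2.connectedComponentsWithStats(m)
        for i in range(1,c):
            if s[i,4]>12:
                w=W[l==i]; print(n,k,s[i],ce[i].round(1),np.nanmedian(w,0).round(1),np.nanpercentile(w,5,axis=0).round(0),np.nanpercentile(w,95,axis=0).round(0))
```

```text
side blue [ 314  243   94   47 1211] [367.  270.3] [500.1  80.5  11. ] [475. -36.   3.] [594. 105.  13.]
side blue [335 244   7  10  31] [339.2 249. ] [5.855e+02 5.000e-01 1.210e+01] [563. -19.  11.] [591.  83.  51.]
side red [325 222  23   8 102] [334.2 226. ] [599.4 -10.4  53.6] [582. -14.  48.] [617.  -7.  57.]
side brass [393 191   6   6  31] [395.6 193.2] [ 650.8 -814.5 -165.6] [ 646. -824. -177.] [ 659. -806. -157.]
side brass [421 193   5  19  62] [422.6 201.7] [ 575.2 -882.1 -209.8] [ 568. -892. -244.] [ 580. -873. -184.]
side brass [342 217  18  15 109] [351.5 224.1] [570.8 -30.6  53.3] [566. -54.  47.] [581.  -5.  56.]
side brass [343 247   5   7  14] [344.1 250.4] [569.9  26.5  26.9] [559.  22.  20.] [572.  46.  30.]
side brass [366 253  12  10  63] [372.2 258. ] [513.4  40.1  23.8] [507.  31.  16.] [520.  47.  32.]
side yel [421 191   9  22  41] [425.4 199.3] [ 549.6 -780.9 -163.4] [ 546. -789. -203.] [ 560. -768. -135.]
side yel [344 250  16   6  25] [351.1 252.6] [551.2  43.1  29.3] [538.  35.  29.] [565.  48.  31.]
side yel [362 254  15   3  32] [369. 255.] [518.3  42.
[... 675 characters left out ...]
5.]
top blue [384 246  14   2  18] [389.8 246.7] [591.  -34.7  12.7] [590. -47.   8.] [593. -28.  15.]
top blue [396 269  10  33 169] [401.7 285. ] [524.1 -56.8  12.6] [504. -62.  10.] [550. -50.  15.]
top red [375 226   8  25 136] [378.5 237.7] [598.1 -12.1  57.1] [581. -16.  54.] [616.  -8.  60.]
top brass [374 248  34  11 160] [395.1 252.8] [575.2 -44.1  55.4] [567. -57.  53.] [579.  -8.  59.]
top yel [340 261  11  34 106] [343. 278.] [533.3  44.6  30.8] [512.  37.  28.] [557.  49.  33.]
top black [397 304  10  11  56] [401.2 309.7] [480.7 -45.7  80.9] [475. -50.  19.] [487. -44.  98.]
top black [ 307  312   93   23 1341] [351.6 324.5] [457.7  31.6   4.9] [443. -36.   2.] [473.  86.   8.]
```

View pics/crop0.png

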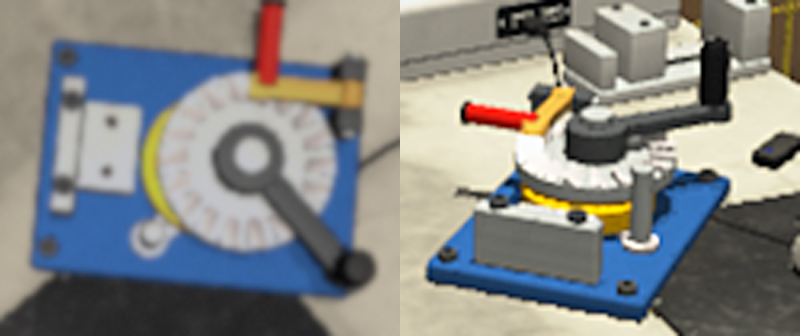

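The crop shows (top) the hub at (373,273), pin near (342,298), and the pawl running left from the posts with the bar sticking up. In the side view the pin top is at about (381,243).

Run:
```python
from h import *
L={n:dict(np.load(f"/tmp/{n}0.npz")) for n in("side","top")}
f=L["top"]
for n,f in L.items():
    W=pts(f);h=cv2.cvtColor(f["frame"],cv2.COLOR_RGB2HSV);m=(h[...,0]>100)&(h[...,0]<118)&(h[...,1]>150)&(h[...,2]>60)
    m&=(W[...,0]>440)&(W[...,0]<620)&(abs(W[...,2]-12)<5)&(W[...,1]>-80)&(W[...,1]<125)
    vu=np.argwhere(m); P=np.array([ray(f,u,v,12)[:2] for v,u in vu],np.float32)
    r=cv2.minAreaRect(P); print(n,r,cv2.boxPoints(r).round(1).tolist())
f=L["top"];s=L["side"]
print("hub",ray(f,373.1,273.4,62),"pin top",ray(f,342.8,297,60),ray(s,380.6,243.5,60))
W=pts(f)
print("steel z around hub",W[270:277,370:377,2].round(0)[::2,::2])
def tri(pf,ps):
    A=[];b=[]
    M=0;q=0
    for g,p in((f,pf),(s,ps)):
        d=g["R"].T@np.array([(p[0]-g["cx"])/g["F"],(p[1]-g["cy"])/g["F"],1]);d/=np.linalg.norm(d);I=np.eye(3)-np.outer(d,d);M=M+I;q=q+I@g["C"]
    x=np.linalg.solve(M,q); return x.round(1),[ (proj(g,x)-p).round(1) for g,p in((f,pf),(s,ps))]
# bar: mask PCA ends; knob
print("bar mid vis",tri((378.5,237.7),(334.2,226.0)))
for n,g in L.items():
    h=cv2.cvtColor(g["frame"],cv2.COLOR_RGB2HSV);m=((h[...,0]<6)|(h[...,0]>174))&(h[...,1]>150)&(h[...,2]>90);m[:215]=0;m[255:]=0;m[:,:320]=0;m[:,395:]=0
    vu=np.argwhere(m);c=vu.mean(0);d=np.linalg.svd(vu-c,full_matrices=0)[2][0];t=(vu-c)@d;print(n,(c+d*t.min())[::-1],(c+d*t.max())[::-1])
print("knob top z98",ray(f,404,309,98),tri((403.5,307.5),(403.5,205)))
```

```text
side ((533.6846313476562, 27.648128509521484), (172.43162536621094, 123.34416961669922), 85.16156005859375) [[465.0, -53.099998474121094], [587.9000244140625, -63.5], [602.4000244140625, 108.4000015258789], [479.5, 118.80000305175781]]
top ((536.6862182617188, 20.523399353027344), (164.97735595703125, 120.41715240478516), 85.63011169433594) [[470.3999938964844, -57.099998474121094], [590.4000244140625, -66.30000305175781], [603.0, 98.19999694824219], [482.8999938964844, 107.4000015258789]]
hub [538.66024172  -2.75558415  62.        ] pin top [499.65270794  45.4366652   60.        ] [496.14394865  53.73367118  60.        ]
steel z around hub [[66. 70. 72. 67.]
 [69. 66. 70. 67.]
 [70. 67. 70. 66.]
 [71. 68. 67. 70.]]
bar mid vis (array([599.7, -12.1,  52.2]), [array([-0.1, -0.3]), array([0.2, 0. ])])
side [324.79287549 224.85064237] [346.85231639 227.31954232]
top [379.52637517 225.80528806] [377.62421132 249.97041971]
knob top z98 [480.66068487 -47.06679174  98.        ] (array([481.2, -47.1,  94.9]), [array([0.2, 1.2]), array([-1.1, -0.1])])
```

Emit:
arm_command([
  {"claw": 45, "az": -0.151},
  {"claw": 45, "dx": -3.2, "dy": -4.0},
  {"claw": 45, "dx": -3.2, "dy": -4.0},
  {"claw": 45, "dx": -3.2, "dy": -4.0},
  {"claw": 45, "dx": -3.2, "dy": -4.0},
  {"claw": 45, "dx": -3.2, "dy": -4.0},
  {"claw": 45, "dx": -3.2, "dy": -4.0},
  {"claw": 45, "dx": -3.2, "dy": -4.0},
], newtons=20)

```text
invalid input
```

Emit:
arm_command([
  {"claw": 45, "dx": -3.2, "dy": -4.0},
  {"claw": 45, "dx": -3.2, "dy": -4.0},
  {"claw": 45, "dx": -3.2, "dy": -4.0},
  {"claw": 45, "dx": -3.2, "dy": -4.0},
  {"claw": 45, "dx": -3.2, "dy": -4.0},
  {"claw": 45, "dx": -3.2, "dy": -4.0},
  {"claw": 45, "dx": -3.2, "dy": -4.0},
  {"claw": 45},
])

```text
invalid input
```

```bash
cat >> h.py <<'E'
AX=np.array([537.5,-2.]); TH=-0.076
def c2w(x,y,z=0): return np.array([AX[0]+x*np.cos(TH)-y*np.sin(TH),AX[1]+x*np.sin(TH)+y*np.cos(TH),z])
def go(target):
    s=robot.read_state(); R=s["eef_rot"]; y=R[:,1]
    print("t",s["time"],"pos",s["ee_pos"].round(1),"yaw_y",round(np.arctan2(y[1],y[0]),3),"z",R[:,2].round(3),"F",s["contact_force"].round(2),"open",round(s["opening"],3),"grip",s["grip_force"])
    print("tool delta cm",((R.T@(np.array(target)-s["ee_pos"]))/10).round(2))
E
python3 -c "
from h import *
print(c2w(66,-6)); go([608.5,-13.2,100])"
```

```text
[602.85392258 -12.993853     0.        ]
t 0.1 pos [151.7 657.2 230.4] yaw_y 1.344 z [-0.    -0.002 -1.   ] F [-0.21 -0.06 -0.06] open 1.002 grip 0.0
tool delta cm [-59.58 -55.03  13.14]
```

Emit:
arm_command([
  {"claw": 45, "dx": 0, "dy": 0, "dz": 0, "ax": 0, "ay": 0, "az": -0.151},
  {"claw": 45, "dx": -3.2, "dy": -4.0, "dz": 0, "ax": 0, "ay": 0, "az": 0},
  {"claw": 45, "dx": -3.2, "dy": -4.0, "dz": 0, "ax": 0, "ay": 0, "az": 0},
  {"claw": 45, "dx": -3.2, "dy": -4.0, "dz": 0, "ax": 0, "ay": 0, "az": 0},
  {"claw": 45, "dx": -3.2, "dy": -4.0, "dz": 0, "ax": 0, "ay": 0, "az": 0},
  {"claw": 45, "dx": -3.2, "dy": -4.0, "dz": 0, "ax": 0, "ay": 0, "az": 0},
  {"claw": 45, "dx": -3.2, "dy": -4.0, "dz": 0, "ax": 0, "ay": 0, "az": 0},
  {"claw": 45, "dx": -3.2, "dy": -4.0, "dz": 0, "ax": 0, "ay": 0, "az": 0},
], newtons=20)

```text
time: 1.1
ee_pos: [354.6, 359.9, 231.1]
eef_rot: [[-0.997, 0.076, -0.0], [0.076, 0.997, -0.0], [0.0, -0.0, -1.0]]
contact_force: [0.2, 1.5, 0.7]
opening: 0.452
grip_force: 0.0
```

Emit:
arm_command([
  {"claw": 45, "dx": -3.5, "dy": -4.4, "dz": 0, "ax": 0, "ay": 0, "az": 0},
  {"claw": 45, "dx": -3.5, "dy": -4.4, "dz": 0, "ax": 0, "ay": 0, "az": 0},
  {"claw": 45, "dx": -3.5, "dy": -4.4, "dz": 0, "ax": 0, "ay": 0, "az": 0},
  {"claw": 45, "dx": -3.5, "dy": -4.4, "dz": 1, "ax": 0, "ay": 0, "az": 0},
  {"claw": 45, "dx": -3.5, "dy": -4.4, "dz": 2, "ax": 0, "ay": 0, "az": 0},
  {"claw": 45, "dx": -3.5, "dy": -4.4, "dz": 2, "ax": 0, "ay": 0, "az": 0},
  {"claw": 45, "dx": -3.5, "dy": -4.4, "dz": 2, "ax": 0, "ay": 0, "az": 0},
  {"claw": 45, "dx": -3.5, "dy": -4.4, "dz": 2, "ax": 0, "ay": 0, "az": 0},
])

```text
time: 2.1
ee_pos: [607.1, -11.9, 140.3]
eef_rot: [[-0.997, 0.075, -0.0], [0.075, 0.997, 0.0], [0.0, 0.0, -1.0]]
contact_force: [0.7, 0.6, 0.8]
opening: 0.448
grip_force: 0.0
```

```bash
python3 -c "
from h import *
go([608.5,-13.2,100])
f=cam('side');g=cam('top')
im=np.hstack([cv2.resize(g['frame'][190:330,295:420],None,fx=3.2,fy=3.2),cv2.resize(f['frame'][155:295,290:415],None,fx=3.2,fy=3.2)])
cv2.imwrite('pics/c1.png',im[:,:,::-1])
"
```

```text
t 2.1 pos [607.1 -11.9 140.3] yaw_y 1.495 z [-0.  0. -1.] F [0.7  0.57 0.83] open 0.448 grip 0.0
tool delta cm [-0.15 -0.12  4.03]
```

View pics/c1.png

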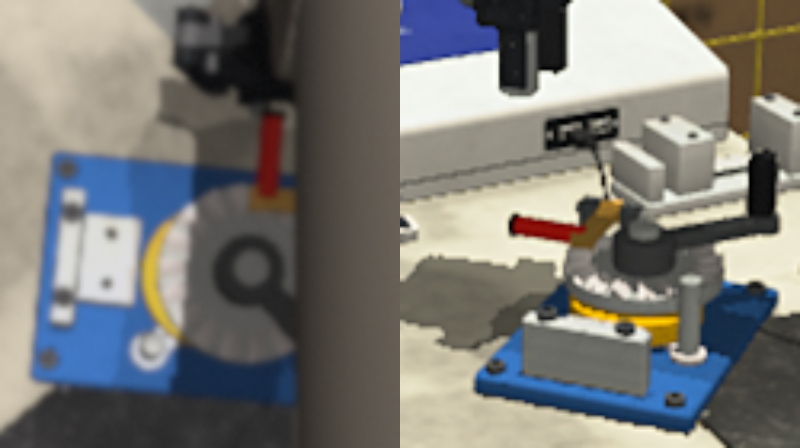

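The gripper hangs above the red bar, clear of the post. Descending.

Emit:
arm_command([
  {"claw": 45, "dx": -0.15, "dy": -0.12, "dz": 2, "ax": 0, "ay": 0, "az": 0},
  {"claw": 45, "dx": 0, "dy": 0, "dz": 2.5, "ax": 0, "ay": 0, "az": 0},
  {"claw": 45, "dx": 0, "dy": 0, "dz": 2.5, "ax": 0, "ay": 0, "az": 0},
  {"claw": 45, "dx": 0, "dy": 0, "dz": 2, "ax": 0, "ay": 0, "az": 0},
  {"claw": 45, "dx": 0, "dy": 0, "dz": 1.2, "ax": 0, "ay": 0, "az": 0},
  {"claw": 45, "dx": 0, "dy": 0, "dz": 0.5, "ax": 0, "ay": 0, "az": 0},
  {"claw": 25, "dx": 0, "dy": 0, "dz": 0, "ax": 0, "ay": 0, "az": 0},
  {"claw": 20, "dx": 0, "dy": 0, "dz": 0, "ax": 0, "ay": 0, "az": 0},
])

```text
time: 3.2
ee_pos: [608.0, -12.2, 34.8]
eef_rot: [[-0.997, 0.076, 0.0], [0.076, 0.997, -0.0], [-0.0, -0.0, -1.0]]
contact_force: [-1.3, -1.1, -0.3]
opening: 0.2
grip_force: 2.3
```

Emit:
arm_command([
  {"claw": 10, "dx": 0, "dy": 0, "dz": 0, "ax": 0, "ay": 0, "az": 0},
  {"claw": 5, "dx": 0, "dy": 0, "dz": 0, "ax": 0, "ay": 0, "az": 0},
  {"claw": 5, "dx": 0, "dy": 0, "dz": 0, "ax": 0, "ay": 0, "az": 0},
  {"claw": 5, "dx": 0, "dy": 0, "dz": 0, "ax": 0, "ay": 0, "az": 0},
  {"claw": 5, "dx": 0, "dy": 0, "dz": 0, "ax": 0, "ay": 0, "az": 0},
  {"claw": 5, "dx": 0, "dy": 0, "dz": 0, "ax": 0, "ay": 0, "az": 0},
  {"claw": 5, "dx": 0, "dy": 0, "dz": 0, "ax": 0, "ay": 0, "az": 0},
  {"claw": 5, "dx": 0, "dy": 0, "dz": 0, "ax": 0, "ay": 0, "az": 0},
], newtons=20)

```text
time: 4.2
ee_pos: [607.7, -14.7, 34.9]
eef_rot: [[-0.997, 0.078, 0.0], [0.078, 0.997, -0.002], [-0.001, -0.002, -1.0]]
contact_force: [-1.8, -5.1, -0.1]
opening: 0.133
grip_force: 26.3
```

Emit:
arm_command([
  {"claw": 5, "dx": 0, "dy": -0.15, "dz": 0, "ax": 0, "ay": 0, "az": 0},
  {"claw": 5, "dx": 0, "dy": -0.1, "dz": -0.65, "ax": 0, "ay": 0, "az": 0},
  {"claw": 5, "dx": 0, "dy": -0.19, "dz": -0.63, "ax": 0, "ay": 0, "az": 0},
  {"claw": 5, "dx": 0, "dy": -0.29, "dz": -0.6, "ax": 0, "ay": 0, "az": 0},
  {"claw": 5, "dx": 0, "dy": -0.37, "dz": -0.54, "ax": 0, "ay": 0, "az": 0},
  {"claw": 5, "dx": 0, "dy": -0.45, "dz": -0.49, "ax": 0, "ay": 0, "az": 0},
  {"claw": 5, "dx": 0, "dy": -0.51, "dz": -0.41, "ax": 0, "ay": 0, "az": 0},
  {"claw": 5, "dx": 0, "dy": -0.57, "dz": -0.33, "ax": 0, "ay": 0, "az": 0},
])

```text
time: 5.2
ee_pos: [606.9, -31.9, 72.4]
eef_rot: [[-0.997, 0.072, 0.001], [0.072, 0.997, 0.007], [-0.001, 0.007, -1.0]]
contact_force: [-2.4, 15.3, 10.0]
opening: 0.129
grip_force: 25.0
```

Emit:
arm_command([
  {"claw": 5, "dx": 0, "dy": -0.63, "dz": -0.46, "ax": 0, "ay": 0, "az": 0},
  {"claw": 5, "dx": 0, "dy": -0.64, "dz": -0.14, "ax": 0, "ay": 0, "az": 0},
  {"claw": 5, "dx": 0, "dy": -0.66, "dz": -0.05, "ax": 0, "ay": 0, "az": 0},
  {"claw": 5, "dx": 0, "dy": -0.66, "dz": 0.05, "ax": 0, "ay": 0, "az": 0},
  {"claw": 5, "dx": 0, "dy": -0.64, "dz": 0.15, "ax": 0, "ay": 0, "az": 0},
  {"claw": 5, "dx": 0, "dy": -0.61, "dz": 0.24, "ax": 0, "ay": 0, "az": 0},
  {"claw": 5, "dx": 0, "dy": -0.39, "dz": 0.21, "ax": 0, "ay": 0, "az": 0},
  {"claw": 5, "dx": 0, "dy": 0, "dz": 0, "ax": 0, "ay": 0, "az": 0},
])

```text
time: 6.2
ee_pos: [603.0, -80.4, 71.4]
eef_rot: [[-0.997, 0.076, 0.001], [0.076, 0.997, 0.0], [-0.001, 0.0, -1.0]]
contact_force: [-2.7, 0.4, 4.7]
opening: 0.135
grip_force: 24.8
```

Emit:
arm_command([
  {"claw": 20, "dx": 0, "dy": 0, "dz": 0, "ax": 0, "ay": 0, "az": 0},
  {"claw": 45, "dx": 0, "dy": 0, "dz": 0, "ax": 0, "ay": 0, "az": 0},
  {"claw": 45, "dx": 0, "dy": 0, "dz": 0, "ax": 0, "ay": 0, "az": 0},
  {"claw": 45, "dx": 0, "dy": 0, "dz": -3.0, "ax": 0, "ay": 0, "az": 0},
  {"claw": 45, "dx": 0, "dy": 0, "dz": -4.0, "ax": 0, "ay": 0, "az": 0},
  {"claw": 45, "dx": 4.1, "dy": 0.7, "dz": 0, "ax": 0, "ay": 0, "az": 0},
  {"claw": 45, "dx": 4.2, "dy": 0.8, "dz": 0, "ax": 0, "ay": 0, "az": 0},
  {"claw": 45, "dx": 4.2, "dy": 0.7, "dz": 0, "ax": 0, "ay": 0, "az": 0},
])

```text
time: 7.2
ee_pos: [478.5, -48.7, 140.8]
eef_rot: [[-0.997, 0.076, 0.0], [0.076, 0.997, -0.0], [-0.0, 0.0, -1.0]]
contact_force: [0.7, 0.7, 0.2]
opening: 0.445
grip_force: 0.0
```

```bash
python3 -c "
from h import *
go([480,-48.5,66])
f=cam('side');g=cam('top')
im=np.hstack([cv2.resize(g['frame'][190:330,295:420],None,fx=3.2,fy=3.2),cv2.resize(f['frame'][155:295,315:440],None,fx=3.2,fy=3.2)])
cv2.imwrite('pics/c2.png',im[:,:,::-1])
"
```

```text
t 7.2 pos [478.5 -48.7 140.8] yaw_y 1.495 z [ 0. -0. -1.] F [0.69 0.67 0.21] open 0.445 grip 0.0
tool delta cm [-0.14  0.03  7.48]
```

View pics/c2.png

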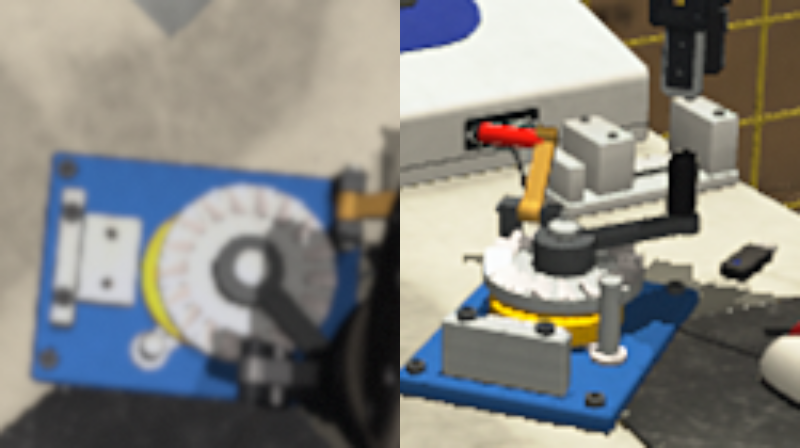

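Pawl stands open (leaning away, bar at crop (510,133)); gripper is above the knob. Descend and grip.

Emit:
arm_command([
  {"claw": 45, "dx": -0.14, "dy": 0.03, "dz": 1.5, "ax": 0, "ay": 0, "az": 0},
  {"claw": 45, "dx": 0, "dy": 0, "dz": 2, "ax": 0, "ay": 0, "az": 0},
  {"claw": 45, "dx": 0, "dy": 0, "dz": 2, "ax": 0, "ay": 0, "az": 0},
  {"claw": 45, "dx": 0, "dy": 0, "dz": 1.5, "ax": 0, "ay": 0, "az": 0},
  {"claw": 45, "dx": 0, "dy": 0, "dz": 0.4, "ax": 0, "ay": 0, "az": 0},
  {"claw": 32, "dx": 0, "dy": 0, "dz": 0, "ax": 0, "ay": 0, "az": 0},
  {"claw": 26, "dx": 0, "dy": 0, "dz": 0, "ax": 0, "ay": 0, "az": 0},
  {"claw": 20, "dx": 0, "dy": 0, "dz": 0, "ax": 0, "ay": 0, "az": 0},
])

```text
time: 8.3
ee_pos: [481.2, -49.7, 67.3]
eef_rot: [[-0.997, 0.077, 0.001], [0.077, 0.997, -0.001], [-0.001, -0.001, -1.0]]
contact_force: [-0.8, -4.9, 0.1]
opening: 0.2
grip_force: 14.9
```

Emit:
arm_command([
  {"claw": 15, "dx": 0, "dy": 0, "dz": 0, "ax": 0, "ay": 0, "az": 0},
  {"claw": 15, "dx": 0, "dy": 0, "dz": 0, "ax": 0, "ay": 0, "az": 0},
  {"claw": 15, "dx": 0, "dy": 0, "dz": 0, "ax": 0, "ay": 0, "az": 0},
  {"claw": 15, "dx": 0, "dy": 0, "dz": 0, "ax": 0, "ay": 0, "az": 0},
  {"claw": 15, "dx": 0, "dy": 0, "dz": 0, "ax": 0, "ay": 0, "az": 0},
  {"claw": 15, "dx": 0, "dy": 0, "dz": 0, "ax": 0, "ay": 0, "az": 0},
  {"claw": 15, "dx": 0, "dy": 0, "dz": 0, "ax": 0, "ay": 0, "az": 0},
  {"claw": 15, "dx": 0, "dy": 0, "dz": 0, "ax": 0, "ay": 0, "az": 0},
], newtons=40)

```text
time: 9.3
ee_pos: [481.1, -49.6, 67.3]
eef_rot: [[-0.997, 0.077, 0.0], [0.077, 0.997, -0.001], [-0.001, -0.0, -1.0]]
contact_force: [-1.1, -5.2, 3.3]
opening: 0.197
grip_force: 38.9
```

```bash
cat > arc.py <<'E'
import numpy as np,sys
phi,step,n=map(float,sys.argv[1:4]);n=int(n)
a=phi-step*np.arange(n+1);p=7.5*np.c_[np.cos(a),np.sin(a)];d=np.diff(p,axis=0)
T=np.array([[-.997,.076],[.076,.997]])
for i,r in enumerate(d@T.T): print(round(a[i+1],3),r.round(3),(537.5+10*p[i+1,0]).round(1),(-3.5+10*p[i+1,1]).round(1))
E
python3 arc.py -2.48 0.08 10; python3 arc.py -3.28 0.04 14
```

```text
-2.56 [0.385 0.46 ] 474.8 -44.7
-2.64 [0.347 0.489] 471.7 -39.6
-2.72 [0.307 0.515] 469.1 -34.2
-2.8 [0.265 0.538] 466.8 -28.6
-2.88 [0.221 0.558] 465.1 -22.9
-2.96 [0.176 0.573] 463.7 -17.0
-3.04 [0.13  0.586] 462.9 -11.1
-3.12 [0.082 0.594] 462.5 -5.1
-3.2 [0.035 0.599] 462.6 0.9
-3.28 [-0.013  0.6  ] 463.2 6.8
-3.32 [-0.025  0.299] 463.7 9.8
-3.36 [-0.037  0.298] 464.3 12.8
-3.4 [-0.048  0.296] 465.0 15.7
-3.44 [-0.06   0.294] 465.8 18.5
-3.48 [-0.072  0.291] 466.8 21.4
-3.52 [-0.084  0.288] 467.8 24.2
-3.56 [-0.095  0.285] 469.0 27.0
-3.6 [-0.106  0.28 ] 470.2 29.7
-3.64 [-0.117  0.276] 471.6 32.4
-3.68 [-0.128  0.271] 473.1 35.0
-3.72 [-0.139  0.266] 474.7 37.5
-3.76 [-0.15  0.26] 476.4 40.0
-3.8 [-0.16   0.254] 478.2 42.4
-3.84 [-0.17   0.247] 480.1 44.7
```

Emit:
arm_command([
  {"claw": 15, "dx": 0.38, "dy": 0.46, "dz": 0, "ax": 0, "ay": 0, "az": 0},
  {"claw": 15, "dx": 0.35, "dy": 0.49, "dz": 0, "ax": 0, "ay": 0, "az": 0},
  {"claw": 15, "dx": 0.31, "dy": 0.51, "dz": 0, "ax": 0, "ay": 0, "az": 0},
  {"claw": 15, "dx": 0.26, "dy": 0.54, "dz": 0, "ax": 0, "ay": 0, "az": 0},
  {"claw": 15, "dx": 0.22, "dy": 0.56, "dz": 0, "ax": 0, "ay": 0, "az": 0},
  {"claw": 15, "dx": 0.18, "dy": 0.57, "dz": 0, "ax": 0, "ay": 0, "az": 0},
  {"claw": 15, "dx": 0.13, "dy": 0.59, "dz": 0, "ax": 0, "ay": 0, "az": 0},
  {"claw": 15, "dx": 0, "dy": 0, "dz": 0, "ax": 0, "ay": 0, "az": 0},
])

```text
time: 10.3
ee_pos: [465.6, -9.1, 67.3]
eef_rot: [[-0.997, 0.075, -0.0], [0.075, 0.997, 0.001], [0.0, 0.001, -1.0]]
contact_force: [-3.0, -1.4, 6.7]
opening: 0.196
grip_force: 39.5
```

```bash
python3 - <<'E'
from h import *
for n in("top","side"):
    f=dict(np.load(f"/tmp/{n}0.npz")); W=pts(f); X,Y,Z=[W[...,i] for i in range(3)]
    r=np.hypot(X-537.5,Y+3.5)
    m=(r>52)&(r<72)&(Z>(50 if n=="top" else 25))&(Z<68)&(Y>15)&(X<525)
    P=W[m]; print(n,len(P),P.mean(0) if len(P) else 0,np.argwhere(m).mean(0)[::-1]); print(P.round(0)[:40:2].tolist())
    if len(P): print("ang",np.arctan2(P[:,1].mean()+3.5,P[:,0].mean()-537.5))
E
python3 -c "
import cv2
a=cv2.imread('pics/top0.png')[280:315,325:365];b=cv2.imread('pics/side0.png')[235:275,362:402]
import numpy as np
cv2.imwrite('pics/pin.png',np.hstack([cv2.resize(a,(400,350),interpolation=0),cv2.resize(b,(400,400),interpolation=0)[:350]]))"
```

```text
top 43 [499.52602479  45.83532303  61.09993759] [342.58139535 297.02325581]
[[504.0, 48.0, 61.0], [504.0, 45.0, 60.0], [503.0, 50.0, 61.0], [503.0, 47.0, 60.0], [503.0, 44.0, 63.0], [501.0, 50.0, 61.0], [501.0, 47.0, 63.0], [501.0, 44.0, 62.0], [501.0, 40.0, 59.0], [499.0, 50.0, 61.0], [499.0, 47.0, 62.0], [500.0, 44.0, 62.0], [500.0, 40.0, 61.0], [498.0, 50.0, 62.0], [498.0, 47.0, 61.0], [498.0, 43.0, 60.0], [498.0, 40.0, 60.0], [496.0, 48.0, 60.0], [496.0, 45.0, 62.0], [496.0, 42.0, 61.0]]
ang 2.226794027035642
side 149 [499.28120819  47.67210954  42.60596513] [379.36241611 250.99328859]
[[503.0, 45.0, 60.0], [500.0, 43.0, 59.0], [496.0, 44.0, 60.0], [503.0, 45.0, 58.0], [499.0, 48.0, 60.0], [495.0, 49.0, 61.0], [493.0, 43.0, 59.0], [500.0, 49.0, 58.0], [497.0, 49.0, 59.0], [494.0, 47.0, 58.0], [502.0, 49.0, 56.0], [498.0, 50.0, 57.0], [495.0, 47.0, 56.0], [492.0, 45.0, 56.0], [500.0, 50.0, 55.0], [496.0, 50.0, 55.0], [493.0, 47.0, 55.0], [502.0, 49.0, 52.0], [497.0, 53.0, 55.0], [495.0, 50.0, 54.0]]
ang 2.2122896981843763
```

View pics/pin.png

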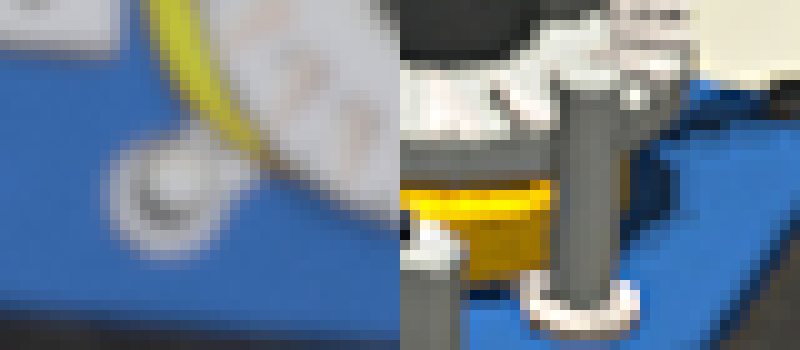

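Pin (top view blob at ~(342.6,297)) lies 62 mm from the axis ✓, so contact is expected about 1.37 rad back. Winding on to a little short of that.

Emit:
arm_command([
  {"claw": 15, "dx": 0.08, "dy": 0.59, "dz": 0, "ax": 0, "ay": 0, "az": 0},
  {"claw": 15, "dx": 0.04, "dy": 0.6, "dz": 0, "ax": 0, "ay": 0, "az": 0},
  {"claw": 15, "dx": -0.01, "dy": 0.6, "dz": 0, "ax": 0, "ay": 0, "az": 0},
  {"claw": 15, "dx": -0.03, "dy": 0.3, "dz": 0, "ax": 0, "ay": 0, "az": 0},
  {"claw": 15, "dx": -0.04, "dy": 0.3, "dz": 0, "ax": 0, "ay": 0, "az": 0},
  {"claw": 15, "dx": -0.05, "dy": 0.3, "dz": 0, "ax": 0, "ay": 0, "az": 0},
  {"claw": 15, "dx": -0.06, "dy": 0.29, "dz": 0, "ax": 0, "ay": 0, "az": 0},
  {"claw": 15, "dx": -0.07, "dy": 0.29, "dz": 0, "ax": 0, "ay": 0, "az": 0},
])

```text
time: 11.3
ee_pos: [470.2, 22.7, 67.3]
eef_rot: [[-0.997, 0.076, 0.001], [0.076, 0.997, 0.0], [-0.001, 0.001, -1.0]]
contact_force: [-0.7, -3.3, 5.5]
opening: 0.193
grip_force: 39.4
```

Emit:
arm_command([
  {"claw": 15, "dx": -0.08, "dy": 0.29, "dz": 0, "ax": 0, "ay": 0, "az": 0},
  {"claw": 15, "dx": -0.1, "dy": 0.28, "dz": 0, "ax": 0, "ay": 0, "az": 0},
  {"claw": 15, "dx": -0.11, "dy": 0.28, "dz": 0, "ax": 0, "ay": 0, "az": 0},
  {"claw": 15, "dx": -0.12, "dy": 0.28, "dz": 0, "ax": 0, "ay": 0, "az": 0},
  {"claw": 15, "dx": -0.06, "dy": 0.13, "dz": 0, "ax": 0, "ay": 0, "az": 0},
  {"claw": 15, "dx": -0.06, "dy": 0.13, "dz": 0, "ax": 0, "ay": 0, "az": 0},
  {"claw": 15, "dx": 0, "dy": 0, "dz": 0, "ax": 0, "ay": 0, "az": 0},
  {"claw": 15, "dx": 0, "dy": 0, "dz": 0, "ax": 0, "ay": 0, "az": 0},
])

```text
time: 12.3
ee_pos: [476.8, 36.1, 67.3]
eef_rot: [[-0.997, 0.076, 0.002], [0.076, 0.997, 0.001], [-0.002, 0.001, -1.0]]
contact_force: [0.6, -2.2, 4.3]
opening: 0.196
grip_force: 39.4
```

Emit:
arm_command([
  {"claw": 15, "dx": -0.045, "dy": 0.09, "dz": 0, "ax": 0, "ay": 0, "az": 0},
  {"claw": 15, "dx": -0.045, "dy": 0.09, "dz": 0, "ax": 0, "ay": 0, "az": 0},
  {"claw": 15, "dx": -0.045, "dy": 0.09, "dz": 0, "ax": 0, "ay": 0, "az": 0},
  {"claw": 15, "dx": -0.05, "dy": 0.09, "dz": 0, "ax": 0, "ay": 0, "az": 0},
  {"claw": 15, "dx": -0.05, "dy": 0.09, "dz": 0, "ax": 0, "ay": 0, "az": 0},
  {"claw": 15, "dx": -0.05, "dy": 0.085, "dz": 0, "ax": 0, "ay": 0, "az": 0},
  {"claw": 15, "dx": -0.05, "dy": 0.085, "dz": 0, "ax": 0, "ay": 0, "az": 0},
  {"claw": 15, "dx": 0, "dy": 0, "dz": 0, "ax": 0, "ay": 0, "az": 0},
])

```text
time: 13.3
ee_pos: [480.7, 41.7, 67.3]
eef_rot: [[-0.997, 0.076, 0.002], [0.076, 0.997, 0.0], [-0.002, 0.0, -1.0]]
contact_force: [1.1, -3.1, 5.0]
opening: 0.19
grip_force: 39.4
```

Emit:
arm_command([
  {"claw": 15, "dx": -0.026, "dy": 0.043, "dz": 0, "ax": 0, "ay": 0, "az": 0},
  {"claw": 15, "dx": -0.026, "dy": 0.043, "dz": 0, "ax": 0, "ay": 0, "az": 0},
  {"claw": 15, "dx": -0.026, "dy": 0.043, "dz": 0, "ax": 0, "ay": 0, "az": 0},
  {"claw": 15, "dx": -0.026, "dy": 0.043, "dz": 0, "ax": 0, "ay": 0, "az": 0},
  {"claw": 15, "dx": -0.027, "dy": 0.042, "dz": 0, "ax": 0, "ay": 0, "az": 0},
  {"claw": 15, "dx": -0.027, "dy": 0.042, "dz": 0, "ax": 0, "ay": 0, "az": 0},
  {"claw": 15, "dx": -0.027, "dy": 0.042, "dz": 0, "ax": 0, "ay": 0, "az": 0},
  {"claw": 15, "dx": -0.027, "dy": 0.042, "dz": 0, "ax": 0, "ay": 0, "az": 0},
])

```text
time: 14.3
ee_pos: [482.3, 43.9, 67.2]
eef_rot: [[-0.997, 0.077, 0.001], [0.077, 0.997, -0.001], [-0.001, -0.001, -1.0]]
contact_force: [-1.8, -7.7, 8.2]
opening: 0.196
grip_force: 39.7
```

Emit:
arm_command([
  {"claw": 15, "dx": -0.011, "dy": 0.016, "dz": 0, "ax": 0, "ay": 0, "az": 0},
  {"claw": 15, "dx": -0.011, "dy": 0.016, "dz": 0, "ax": 0, "ay": 0, "az": 0},
  {"claw": 15, "dx": -0.011, "dy": 0.016, "dz": 0, "ax": 0, "ay": 0, "az": 0},
  {"claw": 15, "dx": 0, "dy": 0, "dz": 0, "ax": 0, "ay": 0, "az": 0},
  {"claw": 15, "dx": 0, "dy": 0, "dz": 0, "ax": 0, "ay": 0, "az": 0},
  {"claw": 15, "dx": 0, "dy": 0, "dz": 0, "ax": 0, "ay": 0, "az": 0},
  {"claw": 15, "dx": 0, "dy": 0, "dz": 0, "ax": 0, "ay": 0, "az": 0},
  {"claw": 15, "dx": 0, "dy": 0, "dz": 0, "ax": 0, "ay": 0, "az": 0},
])

```text
time: 15.3
ee_pos: [482.3, 43.9, 67.2]
eef_rot: [[-0.997, 0.077, -0.0], [0.077, 0.997, -0.001], [0.0, -0.001, -1.0]]
contact_force: [-2.1, -7.3, 9.1]
opening: 0.195
grip_force: 39.8
```

Emit:
arm_command([
  {"claw": 15, "dx": -0.013, "dy": 0.021, "dz": 0, "ax": 0, "ay": 0, "az": 0},
  {"claw": 15, "dx": -0.013, "dy": 0.021, "dz": 0, "ax": 0, "ay": 0, "az": 0},
  {"claw": 15, "dx": -0.013, "dy": 0.021, "dz": 0, "ax": 0, "ay": 0, "az": 0},
  {"claw": 15, "dx": -0.013, "dy": 0.021, "dz": 0, "ax": 0, "ay": 0, "az": 0},
  {"claw": 15, "dx": 0, "dy": 0, "dz": 0, "ax": 0, "ay": 0, "az": 0},
  {"claw": 15, "dx": 0, "dy": 0, "dz": 0, "ax": 0, "ay": 0, "az": 0},
  {"claw": 15, "dx": 0, "dy": 0, "dz": 0, "ax": 0, "ay": 0, "az": 0},
  {"claw": 15, "dx": 0, "dy": 0, "dz": 0, "ax": 0, "ay": 0, "az": 0},
])

```text
time: 16.3
ee_pos: [482.4, 44.0, 67.2]
eef_rot: [[-0.997, 0.078, -0.001], [0.078, 0.997, -0.002], [0.001, -0.002, -1.0]]
contact_force: [-3.4, -9.5, 11.9]
opening: 0.196
grip_force: 40.1
```

```bash
python3 -c "
from h import *
go([480,45,67]); s=robot.read_state(); print(s['contact_force'],s['wrist_torque'])"
```

```text
t 16.3 pos [482.4  44.   67.2] yaw_y 1.493 z [-0.001 -0.002 -1.   ] F [-3.39 -9.47 11.89] open 0.196 grip 40.06253294181079
tool delta cm [0.24 0.08 0.02]
[-3.38598843 -9.46772579 11.88526405] [-1.96454717  0.69884754 -0.05348411]
```

Emit:
arm_command([
  {"claw": 15, "dx": -0.014, "dy": 0.023, "dz": 0, "ax": 0, "ay": 0, "az": 0},
  {"claw": 15, "dx": -0.013, "dy": 0.02, "dz": 0, "ax": 0, "ay": 0, "az": 0},
  {"claw": 15, "dx": 0, "dy": 0, "dz": 0, "ax": 0, "ay": 0, "az": 0},
  {"claw": 15, "dx": 0, "dy": 0, "dz": 0, "ax": 0, "ay": 0, "az": 0},
  {"claw": 15, "dx": 0, "dy": 0, "dz": 0, "ax": 0, "ay": 0, "az": 0},
  {"claw": 15, "dx": 0, "dy": 0, "dz": 0, "ax": 0, "ay": 0, "az": 0},
  {"claw": 15, "dx": 0, "dy": 0, "dz": 0, "ax": 0, "ay": 0, "az": 0},
  {"claw": 15, "dx": 0, "dy": 0, "dz": 0, "ax": 0, "ay": 0, "az": 0},
])

```text
time: 17.3
ee_pos: [482.4, 44.1, 67.1]
eef_rot: [[-0.997, 0.078, -0.002], [0.078, 0.997, -0.002], [0.002, -0.002, -1.0]]
contact_force: [-4.3, -9.9, 12.3]
opening: 0.196
grip_force: 40.2
```

Emit:
arm_command([
  {"claw": 15, "dx": 0.03, "dy": -0.05, "dz": 0, "ax": 0, "ay": 0, "az": 0},
  {"claw": 15, "dx": 0.03, "dy": -0.05, "dz": 0, "ax": 0, "ay": 0, "az": 0},
  {"claw": 15, "dx": 0.03, "dy": -0.05, "dz": 0, "ax": 0, "ay": 0, "az": 0},
  {"claw": 15, "dx": 0.02, "dy": -0.03, "dz": -0.1, "ax": 0, "ay": 0, "az": 0},
  {"claw": 15, "dx": 0, "dy": 0, "dz": -0.1, "ax": 0, "ay": 0, "az": 0},
  {"claw": 15, "dx": 0, "dy": 0, "dz": 0, "ax": 0, "ay": 0, "az": 0},
  {"claw": 15, "dx": 0, "dy": 0, "dz": 0, "ax": 0, "ay": 0, "az": 0},
  {"claw": 15, "dx": 0, "dy": 0, "dz": 0, "ax": 0, "ay": 0, "az": 0},
])

```text
time: 18.3
ee_pos: [482.2, 43.7, 67.6]
eef_rot: [[-0.997, 0.076, 0.001], [0.076, 0.997, -0.002], [-0.001, -0.002, -1.0]]
contact_force: [5.8, -6.1, -14.3]
opening: 0.198
grip_force: 40.1
```

Emit:
arm_command([
  {"claw": 15, "dx": 0, "dy": -0.05, "dz": 0.1, "ax": 0, "ay": 0, "az": 0},
  {"claw": 25, "dx": 0, "dy": 0, "dz": 0, "ax": 0, "ay": 0, "az": 0},
  {"claw": 35, "dx": 0, "dy": 0, "dz": 0, "ax": 0, "ay": 0, "az": 0},
  {"claw": 45, "dx": 0, "dy": 0, "dz": 0, "ax": 0, "ay": 0, "az": 0},
  {"claw": 45, "dx": 0, "dy": 0, "dz": 0, "ax": 0, "ay": 0, "az": 0},
  {"claw": 45, "dx": 0, "dy": 0, "dz": -1.5, "ax": 0, "ay": 0, "az": 0},
  {"claw": 45, "dx": 0, "dy": 0, "dz": -3, "ax": 0, "ay": 0, "az": 0},
  {"claw": 45, "dx": 0, "dy": 0, "dz": -3.5, "ax": 0, "ay": 0, "az": 0},
], newtons=20)

```text
time: 19.3
ee_pos: [481.8, 44.1, 149.3]
eef_rot: [[-0.997, 0.076, -0.0], [0.076, 0.997, -0.0], [0.0, -0.0, -1.0]]
contact_force: [1.2, -0.0, 0.6]
opening: 0.451
grip_force: 0.0
```

Run:
```python
from h import *
go([603,-84,150])
f=cam('side');g=cam('top')
im=np.hstack([cv2.resize(g['frame'][190:330,295:420],None,fx=3.2,fy=3.2),cv2.resize(f['frame'][155:295,315:440],None,fx=3.2,fy=3.2)])
cv2.imwrite('pics/c3.png',im[:,:,::-1])
W=pts(f);h=cv2.cvtColor(f["frame"],cv2.COLOR_RGB2HSV);v,u=np.mgrid[0:480,0:640]
m=((h[...,0]<6)|(h[...,0]>174))&(h[...,1]>170)&(h[...,2]>90)&(u>300)&(u<400)&(v>170)&(v<260)&(W[...,0]<650)&(W[...,0]>540)
print(m.sum(),np.nanmedian(W[m],0),np.argwhere(m).mean(0))
```

```text
t 19.3 pos [481.8  44.1 149.3] yaw_y 1.495 z [-0. -0. -1.] F [ 1.25 -0.05  0.56] open 0.451 grip 0.0
tool delta cm [-13.06 -11.85  -0.07]
101 [594.14103765 -81.50537568  86.35760863] [196.81188119 348.22772277]
```

View pics/c3.png

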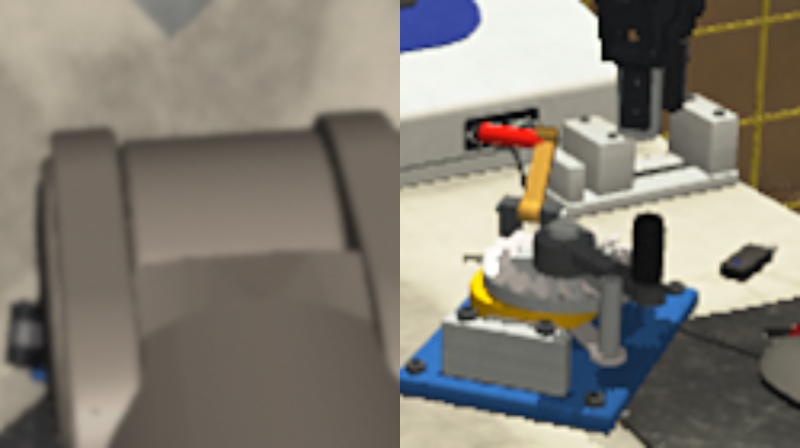

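The knob now stands by the pin, and the pawl is still open. Going back to the bar.

Emit:
arm_command([
  {"claw": 45, "dx": -3.27, "dy": -3.0, "dz": 0, "ax": 0, "ay": 0, "az": 0},
  {"claw": 45, "dx": -3.27, "dy": -3.0, "dz": 0, "ax": 0, "ay": 0, "az": 0},
  {"claw": 45, "dx": -3.27, "dy": -3.0, "dz": 0, "ax": 0, "ay": 0, "az": 0},
  {"claw": 45, "dx": -3.27, "dy": -2.95, "dz": 0, "ax": 0, "ay": 0, "az": 0},
  {"claw": 45, "dx": 0, "dy": 0, "dz": 3, "ax": 0, "ay": 0, "az": 0},
  {"claw": 45, "dx": 0, "dy": 0, "dz": 3, "ax": 0, "ay": 0, "az": 0},
  {"claw": 45, "dx": 0, "dy": 0, "dz": 1.5, "ax": 0, "ay": 0, "az": 0},
  {"claw": 45, "dx": 0, "dy": 0, "dz": 0.5, "ax": 0, "ay": 0, "az": 0},
])

```text
time: 20.4
ee_pos: [603.0, -84.6, 67.3]
eef_rot: [[-0.997, 0.076, -0.001], [0.076, 0.997, 0.0], [0.001, -0.0, -1.0]]
contact_force: [-0.4, -0.4, 0.5]
opening: 0.45
grip_force: 0.0
```

Emit:
arm_command([
  {"claw": 30, "dx": 0, "dy": 0, "dz": 0, "ax": 0, "ay": 0, "az": 0},
  {"claw": 20, "dx": 0, "dy": 0, "dz": 0, "ax": 0, "ay": 0, "az": 0},
  {"claw": 15, "dx": 0, "dy": 0, "dz": 0, "ax": 0, "ay": 0, "az": 0},
  {"claw": 10, "dx": 0, "dy": 0, "dz": 0, "ax": 0, "ay": 0, "az": 0},
  {"claw": 5, "dx": 0, "dy": 0, "dz": 0, "ax": 0, "ay": 0, "az": 0},
  {"claw": 5, "dx": 0, "dy": 0, "dz": 0, "ax": 0, "ay": 0, "az": 0},
  {"claw": 5, "dx": 0, "dy": 0, "dz": 0, "ax": 0, "ay": 0, "az": 0},
  {"claw": 5, "dx": 0, "dy": 0, "dz": 0, "ax": 0, "ay": 0, "az": 0},
], newtons=20)

```text
time: 21.4
ee_pos: [604.2, -85.4, 68.6]
eef_rot: [[-0.997, 0.076, 0.002], [0.076, 0.997, -0.0], [-0.002, -0.0, -1.0]]
contact_force: [0.1, -1.5, 5.1]
opening: 0.134
grip_force: 19.7
```

Emit:
arm_command([
  {"claw": 5, "dx": 0, "dy": 0.55, "dz": -0.36, "ax": 0, "ay": 0, "az": 0},
  {"claw": 5, "dx": 0, "dy": 0.6, "dz": -0.27, "ax": 0, "ay": 0, "az": 0},
  {"claw": 5, "dx": 0, "dy": 0.64, "dz": -0.18, "ax": 0, "ay": 0, "az": 0},
  {"claw": 5, "dx": 0, "dy": 0.65, "dz": -0.09, "ax": 0, "ay": 0, "az": 0},
  {"claw": 5, "dx": 0, "dy": 0.66, "dz": 0.02, "ax": 0, "ay": 0, "az": 0},
  {"claw": 5, "dx": 0, "dy": 0.65, "dz": 0.11, "ax": 0, "ay": 0, "az": 0},
  {"claw": 5, "dx": 0, "dy": 0.63, "dz": 0.21, "ax": 0, "ay": 0, "az": 0},
  {"claw": 5, "dx": 0, "dy": 0.58, "dz": 0.3, "ax": 0, "ay": 0, "az": 0},
])

```text
time: 22.4
ee_pos: [607.4, -35.0, 70.1]
eef_rot: [[-0.997, 0.076, 0.0], [0.076, 0.997, -0.0], [-0.0, -0.0, -1.0]]
contact_force: [4.1, -2.5, 0.2]
opening: 0.136
grip_force: 19.5
```

Emit:
arm_command([
  {"claw": 5, "dx": 0, "dy": 0.54, "dz": 0.39, "ax": 0, "ay": 0, "az": 0},
  {"claw": 5, "dx": 0, "dy": 0.47, "dz": 0.46, "ax": 0, "ay": 0, "az": 0},
  {"claw": 5, "dx": 0, "dy": 0.4, "dz": 0.53, "ax": 0, "ay": 0, "az": 0},
  {"claw": 5, "dx": 0, "dy": 0.31, "dz": 0.57, "ax": 0, "ay": 0, "az": 0},
  {"claw": 5, "dx": 0, "dy": 0.19, "dz": 0.5, "ax": 0, "ay": 0, "az": 0},
  {"claw": 5, "dx": 0, "dy": 0.11, "dz": 0.42, "ax": 0, "ay": 0, "az": 0},
  {"claw": 5, "dx": 0, "dy": 0.05, "dz": 0.26, "ax": 0, "ay": 0, "az": 0},
  {"claw": 5, "dx": 0, "dy": 0, "dz": 0, "ax": 0, "ay": 0, "az": 0},
])

```text
time: 23.4
ee_pos: [608.6, -14.9, 38.8]
eef_rot: [[-0.997, 0.076, -0.0], [0.076, 0.997, -0.0], [0.0, -0.0, -1.0]]
contact_force: [2.6, -3.6, 0.1]
opening: 0.132
grip_force: 19.5
```

Emit:
arm_command([
  {"claw": 5, "dx": 0, "dy": 0, "dz": 0.06, "ax": 0, "ay": 0, "az": 0},
  {"claw": 5, "dx": 0, "dy": 0, "dz": 0.06, "ax": 0, "ay": 0, "az": 0},
  {"claw": 5, "dx": 0, "dy": 0, "dz": 0.06, "ax": 0, "ay": 0, "az": 0},
  {"claw": 5, "dx": 0, "dy": 0, "dz": 0.06, "ax": 0, "ay": 0, "az": 0},
  {"claw": 12, "dx": 0, "dy": 0, "dz": 0, "ax": 0, "ay": 0, "az": 0},
  {"claw": 25, "dx": 0, "dy": 0, "dz": 0, "ax": 0, "ay": 0, "az": 0},
  {"claw": 45, "dx": 0, "dy": 0, "dz": 0, "ax": 0, "ay": 0, "az": 0},
  {"claw": 45, "dx": 0, "dy": 0, "dz": 0, "ax": 0, "ay": 0, "az": 0},
])

```text
time: 24.4
ee_pos: [608.3, -13.7, 36.4]
eef_rot: [[-0.997, 0.075, -0.001], [0.075, 0.997, 0.001], [0.001, 0.001, -1.0]]
contact_force: [0.2, 0.1, 0.5]
opening: 0.45
grip_force: 0.0
```

Emit:
arm_command([
  {"claw": 45, "dx": 0, "dy": 0, "dz": -1, "ax": 0, "ay": 0, "az": 0},
  {"claw": 45, "dx": 0, "dy": 0, "dz": -3, "ax": 0, "ay": 0, "az": 0},
  {"claw": 45, "dx": 0, "dy": 0, "dz": -4, "ax": 0, "ay": 0, "az": 0},
  {"claw": 45, "dx": 0, "dy": 0, "dz": -4, "ax": 0, "ay": 0, "az": 0},
  {"claw": 45, "dx": 3, "dy": 5, "dz": -2, "ax": 0, "ay": 0, "az": 0},
  {"claw": 45, "dx": 3, "dy": 5, "dz": -2, "ax": 0, "ay": 0, "az": 0},
  {"claw": 45, "dx": 3, "dy": 5, "dz": 0, "ax": 0, "ay": 0, "az": 0},
  {"claw": 45, "dx": 3, "dy": 5, "dz": 0, "ax": 0, "ay": 0, "az": 0},
])

```text
time: 25.4
ee_pos: [503.5, 195.5, 198.0]
eef_rot: [[-0.997, 0.076, 0.001], [0.076, 0.997, 0.001], [-0.001, 0.001, -1.0]]
contact_force: [1.0, 0.8, 0.7]
opening: 0.453
grip_force: 0.0
```

Emit:
arm_command([
  {"claw": 45, "dx": 3, "dy": 5, "dz": 0, "ax": 0, "ay": 0, "az": 0},
  {"claw": 45, "dx": 3, "dy": 5, "dz": 0, "ax": 0, "ay": 0, "az": 0},
  {"claw": 45, "dx": 3, "dy": 5, "dz": 0, "ax": 0, "ay": 0, "az": 0},
  {"claw": 45, "dx": 0, "dy": 0, "dz": 0, "ax": 0, "ay": 0, "az": 0},
  {"claw": 45, "dx": 0, "dy": 0, "dz": 0, "ax": 0, "ay": 0, "az": 0},
  {"claw": 45, "dx": 0, "dy": 0, "dz": 0, "ax": 0, "ay": 0, "az": 0},
  {"claw": 45, "dx": 0, "dy": 0, "dz": 0, "ax": 0, "ay": 0, "az": 0},
  {"claw": 45, "dx": 0, "dy": 0, "dz": 0, "ax": 0, "ay": 0, "az": 0},
])

```text
time: 26.4
ee_pos: [426.3, 349.5, 196.8]
eef_rot: [[-0.997, 0.077, 0.0], [0.077, 0.997, -0.0], [-0.0, -0.0, -1.0]]
contact_force: [-0.4, -0.3, -1.0]
opening: 0.451
grip_force: 0.0
```

Run:
```python
from h import *
go([603,-84,150])
f=cam('side');g=cam('top')
im=np.hstack([cv2.resize(g['frame'][190:330,295:420],None,fx=3.2,fy=3.2),cv2.resize(f['frame'][155:295,315:440],None,fx=3.2,fy=3.2)])
cv2.imwrite('pics/c4.png',im[:,:,::-1])
for f in(f,g):
    W=pts(f);h=cv2.cvtColor(f["frame"],cv2.COLOR_RGB2HSV);v,u=np.mgrid[0:480,0:640]
    m=((h[...,0]<6)|(h[...,0]>174))&(h[...,1]>170)&(h[...,2]>90)&(u>300)&(u<400)&(v>170)&(v<260)&(W[...,0]<650)&(W[...,0]>540)
    print(m.sum(),np.nanmedian(W[m],0),np.argwhere(m).mean(0))
```

```text
t 26.4 pos [426.3 349.5 196.8] yaw_y 1.494 z [ 0. -0. -1.] F [-0.44 -0.32 -0.97] open 0.451 grip 0.0
tool delta cm [-20.96 -41.86   4.68]
103 [598.78599423 -10.64565406  52.93998571] [226.16504854 334.77669903]
132 [598.69755577 -12.22883704  57.33194444] [237.54545455 378.56818182]
```

View pics/c4.png

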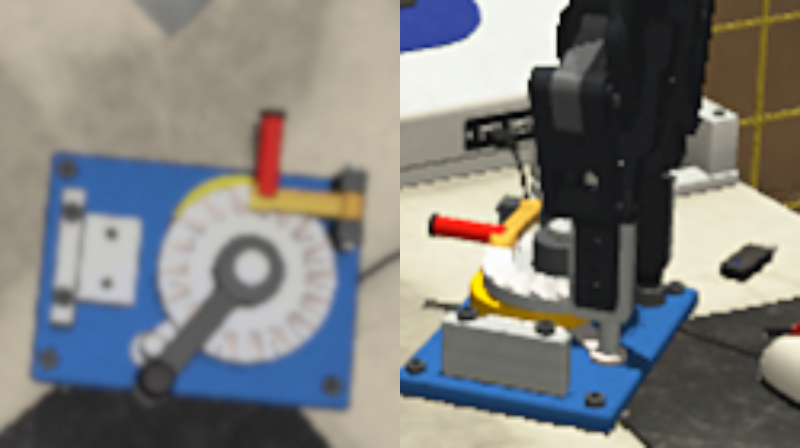

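The pawl is down on the teeth, with the bar at its starting height. The lever lies at the pin (top crop, about (152,350)), the block hasn't moved, and the arm is clear. Handing in.

```bash
python3 -c "
from bench import ticket
print(ticket.sign_off())"
```

```text
the job is handed in; nothing more can be done
None
```

I flipped the pawl open, wound the wheel back about 1.37 rad to the stop pin, held it there at roughly 9.5 N (worked out from the wrist force), lowered the pawl onto the teeth again and handed the job in at about 26.5 s; no verdict came back.

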